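# Seat the breaker chassis, then hold the enclosure door hinge-to-hinge for the pin

## Task

Put this switch enclosure together on the shop counter: lower the breaker chassis gently onto the two locating pegs inside the box until it sits fully home, and let go of it. Then lift the door out of its packing, keep it upright with its lock side facing away from the box, and bring its two hinge knuckles down between the three on the box so that the pin holes line up. Finish while still holding the door there, still and without forcing it, ready for someone else to drive the hinge pin, and leave everything else on the counter where it is.

Things in the scene. Friction and masses are not known exactly. Their poses are not given: they have to be found in the camera images.
- enclosure: Grey steel switch enclosure, an open box lying on its back, fixed: 170 (its x) x 200 (its y) x 95 mm deep, walls and floor 3 mm. Origin: centre of its underside, z up; +x points out of the wall with the hinge leaf (away from the robot, within 15 degrees). An 18 mm high brass bar lies inside along the -x wall (x = -60 to -72, y = +-45 mm)
- seat_mid (a point): Middle of the tops of four 16 mm standoffs in the enclosure (at x = +-30, y = +-60 mm, 13 mm above its underside): the chassis origin belongs here. Axes as the enclosure's. Only the two standoffs at x = +30, the hinge side, carry locating pegs
- peg_a (a point): Foot of the locating peg at +y, at standoff-top level (x = 30, y = 60, z = 13 mm in the enclosure). The pegs are 8 mm thick and rise 13 mm above this point, the last 5 mm tapered
- peg_b (a point): The same for the peg at -y (x = 30, y = -60, z = 13 mm in the enclosure)
- hinge_mid (a point): Middle of the enclosure's hinge axis (x = 96, y = 0, z = 93 mm in its frame, same axes): the door's origin belongs here. Three fixed knuckles along y, 16 mm outside, 9 mm hole, each 22 mm long, centred 46 mm apart: two gaps of 24 mm. Under them a ledge, 8 mm below the axis, 9 mm beyond it; behind them the leaf's face, 8.5 mm from the axis. A door knuckle resting on both is in line
- box_hole_a (a point): Point of the enclosure's hinge axis 23 mm to +y of hinge_mid: middle of a gap between two knuckles
- box_hole_b (a point): The same, 23 mm to -y of hinge_mid
- chassis: Breaker chassis on the counter: steel plate 90 (x) x 150 (y) x 4 mm carrying three white breakers, about 0.45 kg. Origin: centre of the plate's underside, z up; its +x starts within 32 degrees of the enclosure's +x. Breaker bodies 84 x 54 mm up to 44 mm high; their noses form one block 45 (x) x 54 (y) mm, from 44 to 66 mm high, to grip by; black toggles up to 73 mm
- chassis_hole_a (a point): Underside of the plate's 10.5 mm peg hole at +y (x = 30, y = 60, z = 0 mm in the chassis). The holes are only at the +x edge, so it fits one way round
- chassis_hole_b (a point): Underside of the 10.5 mm peg hole at -y (x = 30, y = -60, z = 0 mm)
- door: Grey steel door, about 0.42 kg, standing in its packing, hinge edge down. Origin: middle of the axis of its two knuckles; y along that axis, z up to its free edge, x from inner to outer face. Panel x = 2 to 16, y = +-100, z = 11 to 171 mm. Inner face (-x): steel leaf, and papers pocket 4 mm proud up to z = 112. Outer face (+x): round lock, 22 mm wide, 5 mm proud, at z = 118 mm
- door_hole_a (a point): Centre of the door's knuckle hole at +y (x = 0, y = 23, z = 0 mm in the door). The two knuckles are 16 mm outside, 20 mm long, with 9 mm holes; their ends, like those on the box, are chamfered by 3 mm
- door_hole_b (a point): Centre of the door's knuckle hole at -y (x = 0, y = -23, z = 0 mm)
- door_grip (a point): Middle of the door's top edge, 14 mm thick, the place to grip (x = 9, y = 0, z = 171 mm in the door)
- packing: The door's packing, fixed: low carton 110 (x) x 232 (y) mm, with two white foam end caps 70 mm high; the door's ends stand in 22 mm slots along y, floor 28 mm up. Lift the door straight up about 75 mm to clear it all. Origin: centre of its underside; axes as the door's
- hinge_pin: loose steel hinge pin, 8 mm diameter, 127 mm long with a 14 mm head, lying on the counter; someone else drives it in later, leave it alone. Origin under its middle
- screwdriver: bystander: screwdriver about 190 mm long lying on the counter
- tape_roll: bystander: black roll of insulating tape, 68 mm across, 19 mm high, lying flat
- carton_a: bystander: small red carton 90 x 90 x 45 mm
- spare_breaker: bystander: one loose white circuit breaker, 84 x 74 x 18 mm, lying on its side
- paper_cup: bystander: paper cup 68 mm across, 80 mm high
- switch_plate: bystander: white wall plate with four switches, 86 x 146 x 14 mm, lying flat
Things that resemble listed ones, but are neither listed nor needed, are in the scene too. There is more than one size of the door; the job needs the larger.

How it is judged:
By the outcome, as a careful person would: the job done as asked, in the order asked, and still so for the second after the job is handed in, while the arm keeps its last pose, push and grip.
It also fails if it takes over 61 s, if anything falls off the work surface, if the arm or the gripper's body presses on something with over 40 N, if the wrist force passes 120 N, or if a joint passes its speed limit or range.

## Robot

A 6-joint arm with a two-finger parallel gripper is mounted at the origin on the work surface. World frame = base frame: x ahead of the robot, y to its left, z up, the work surface at z = 0. Lengths are in m, angles in rad, forces in N, time in s.
With the tool pointing down it reaches from about 0.375 to 0.9 m from the base axis. Payload 3.1 kg.
Tool frame: the origin (TCP) lies at the very end of the fingers, on their centre line; the grasp point (between the pads) lies 19 mm behind it; z points along the fingers, y is the line along which they close (so a half turn about z gives the same grasp; the last joint's range is limited). The gripper opens to 85 mm and grips with 20 to 120 N. Pads are 22 mm wide; open, the fingers measure 114 mm over their backs; the gripper's body (76 mm by 85 mm) begins 54 mm behind the grasp point. The pads swing forward as they close: fully open they stand 13 mm farther back than shut.
Start: joints at [0.925, 0.527, 1.433, -0, 1.181, -0.178], TCP at [0.281, 0.558, 0.231] pointing down, gripper open.
Joint ranges: [-3.08, 3.08], [-0.75, 2.2], [0.22, 2.44], [-1.43, 4.57], [0, 2.65], [-2.85, 2.85]. Speed limits (rad/s): [2.79, 2.79, 3.14, 3.14, 3.14, 3.14].

## Interface

Orientations are given as a rotation vector (axis times angle).
In Python, from rig import manip gives the robot as it stands.
- The arm moves only by the shell command python3 -m handwheel 'ROWS' [OPENING]. ROWS is JSON, a list of rows, each an object with "slide": the shift along the world's x, y, z in mm, a list of three; "rotation": the turn, a rotation vector about the world's x, y, z in rad, a list of three. In form: [{"slide": [tx, ty, tz], "rotation": [rx, ry, rz]}, ...]. A call has 1 to 12 rows; each row is the pose to reach, as a shift and turn from the pose commanded when the call began; what a row does not reach only later rows make up. A row lasts 1/12 s, in which the tool goes at most 41.7 mm and 7.16 degrees, less where a joint would pass 70% of its speed; a pose out of reach is approached as far as the arm can. A call with a gripper value outside its range is refused whole. OPENING is the finger opening in mm, from 0 to 85.4, set as the call begins (- or left out, the last holds). The fingers move at their own pace and stop on an object; the grip force is fixed at half the most. Time passes only in rows, so rows that repeat a pose let the fingers close. It gives the time, the measured TCP pose, the force, the opening and the grip force at its end, in the units of the state.
- manip.state(): the state, without advancing time (a new reading comes with each control period).
- manip.camera(name): name is "scene" or "top"; returns the picture (384x512x3 uint8, blue, green, red); there is no depth.
- manip.get_calibration(name): a dict with "camera_matrix" (3x3 intrinsics, pixels), "view" (4x4, takes a point from world to camera coordinates). Camera axes: x right, y down, z forward; pixel columns grow to the right and rows downward; lengths in m; the calibration is good to about 2 mm. A picture is of the moment at which its call begins. get_calibration takes no time and is no camera call.
- manip.sign_off(): hands the job in; it is judged then, once.
The state is a dict: "clock": time; "q": joint angles; "joint_velocities": joint speeds; "joint_torque": joint torques, N m; "tcp_pos": TCP position; "tool_rot": TCP orientation; "force": force on the tool from outside, world axes, zero at the start; "torque": the same for the moment, N m; "opening": opening from 0.0 (shut) to 1.0 (fully open); "gripper_force": force on a finger pad.
Only numpy, scipy, OpenCV 4.12 (cv2) and the standard library are available. Lean on these libraries where they do the work, as an engineer would, in place of code of your own. Each camera call takes 0.05 s, during which the arm holds its last target. There are 200 camera calls.

## Working session

There is one attempt and no reset: what is moved stays moved. The work goes in short steps, Python scripts to look and compute and a shell command to move; the robot and the scene stay as the last step left them, time stands still between calls to the robot, and variables do not carry over. Pictures are saved under pics/ and viewed, at most 10 in all, crops included, and the job is handed in when it is done.

```bash
ls; mkdir -p pics
cat > h.py <<'E'
import numpy as np, cv2
from rig import manip
def snap(n,f=None):
    im=manip.camera(n).copy()
    if f: cv2.imwrite('pics/'+f,im)
    return im
def cal(n):
    c=manip.get_calibration(n); return np.array(c["camera_matrix"]),np.array(c["view"])
def ray(n,px):
    K,V=cal(n); R=V[:3,:3];t=V[:3,3]
    d=R.T@np.linalg.inv(K)@np.array([px[0],px[1],1.]); return -R.T@t,d
def onz(n,px,z):
    o,d=ray(n,px); return o+d*(z-o[2])/d[2]
def tri(p1,p2,a='top',b='scene'):
    o1,d1=ray(a,p1);o2,d2=ray(b,p2);d1/=np.linalg.norm(d1);d2/=np.linalg.norm(d2)
    s=np.linalg.lstsq(np.c_[d1,-d2],o2-o1,rcond=None)[0]
    A,B=o1+s[0]*d1,o2+s[1]*d2; return (A+B)/2,np.linalg.norm(A-B)
def proj(n,X):
    K,V=cal(n); p=K@(V[:3,:3]@np.asarray(X,float)+V[:3,3]); return p[:2]/p[2]
E
python3 - <<'E'
from h import *
a=snap('top','top0.png');b=snap('scene','scene0.png')
print(manip.state())
for n in('top','scene'):
  K,V=cal(n);print(n,K.round(1).tolist(),(-V[:3,:3].T@V[:3,3]).round(3),V[2,:3].round(2))
cv2.imwrite('pics/top0b.png',cv2.resize(a,(800,600),interpolation=cv2.INTER_CUBIC))
cv2.imwrite('pics/scene0b.png',cv2.resize(b,(800,600),interpolation=cv2.INTER_CUBIC))
E
```

```text
pics
{'clock': 0.1, 'q': array([ 9.25490810e-01,  5.28377418e-01,  1.43378618e+00, -2.30495902e-05,
        1.18140322e+00, -1.78511056e-01]), 'joint_velocities': array([ 1.28961066e-03, -1.04045179e-03, -2.39292175e-03,  9.63826273e-05,
        1.94499397e-04,  8.91147923e-04]), 'joint_torque': array([-5.02306489e-05, -4.43308532e+01, -1.78584766e+01, -2.41304679e-04,
        3.96385352e-03,  1.26289166e-05]), 'tcp_pos': array([0.28085376, 0.55761312, 0.23042507]), 'tool_rot': array([-7.26408039e-01, -3.05566439e+00,  2.85433968e-03]), 'force': array([-0.05108884,  0.6255499 , -0.35846153]), 'torque': array([-0.00428499,  0.00975275, -0.02984367]), 'gripper_force': 0.0, 'opening': 1.0013503915504631}
top [[416.1, 0.0, 257.3], [0.0, 416.1, 189.1], [0.0, 0.0, 1.0]] [ 0.473 -0.02   1.139] [ 0.08  0.03 -1.  ]
scene [[346.5, 0.0, 253.0], [0.0, 346.5, 188.1], [0.0, 0.0, 1.0]] [1.168 0.094 0.805] [-0.67 -0.08 -0.74]
```

View pics/top0b.png

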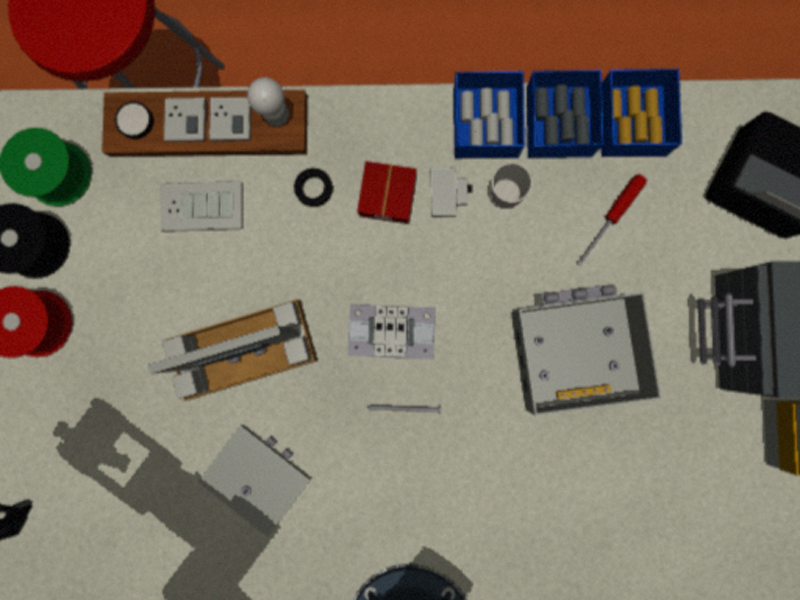

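View pics/scene0b.png

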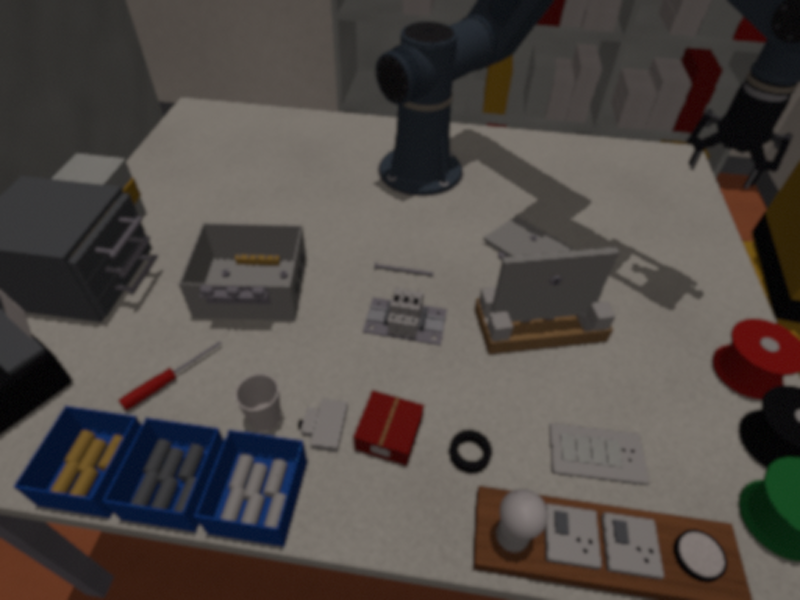

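Top view (800 px scale): chassis at (392,330), enclosure (585,350), with its hinge knuckles at the top, (575,295). The large door stands in its packing at (235,345). The small flat door at (255,475) is the decoy, and the loose breaker at (445,192) is a bystander. In the scene view the lock is on the visible face of the standing door, away from the robot. Next I'll take close crops with a grid.

Run:
```python
from h import *
a=cv2.imread('pics/top0.png');b=cv2.imread('pics/scene0.png')
def crop(im,x,y,w,h,s):
    c=cv2.resize(im[y:y+h,x:x+w],None,fx=s,fy=s,interpolation=cv2.INTER_CUBIC)
    c=cv2.convertScaleAbs(c,alpha=1.4)
    for u in range((x+9)//10*10,x+w,10):
        L=12 if u%50 else 600
        cv2.line(c,(int((u-x+.5)*s),0),(int((u-x+.5)*s),min(8,L)),(0,255,255),1)
        if u%20==0: cv2.putText(c,str(u),(int((u-x)*s),20),0,.35,(0,0,255),1)
    for v in range((y+9)//10*10,y+h,10):
        cv2.line(c,(0,int((v-y+.5)*s)),(8,int((v-y+.5)*s)),(0,255,255),1)
        if v%20==0: cv2.putText(c,str(v),(8,int((v-y+.5)*s)+4),0,.35,(0,0,255),1)
    return c
t=np.zeros((600,800,3),np.uint8)
def put(c,x,y): t[y:y+c.shape[0],x:x+c.shape[1]]=c
put(crop(a,218,185,66,50,6)[:300,:396],0,0)
put(crop(a,322,178,100,90,4)[:360,:400],400,0)
put(crop(a,92,186,114,74,3.5)[:259,:399],0,301)
cv2.imwrite('pics/c1.png',t)
t[:]=0
put(crop(b,228,180,62,44,6.4)[:282,:396],0,0)
put(crop(b,112,138,90,70,4.4)[:308,:396],402,0)
put(crop(b,300,150,100,80,3.9)[:312,:390],0,285)
cv2.imwrite('pics/c2.png',t)
```

```text
(no output)
```

View pics/c1.png

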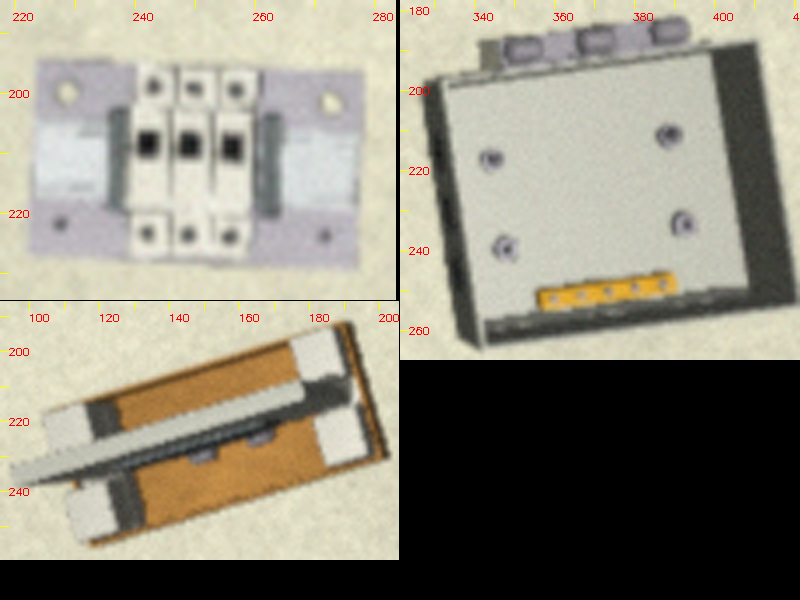

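View pics/c2.png

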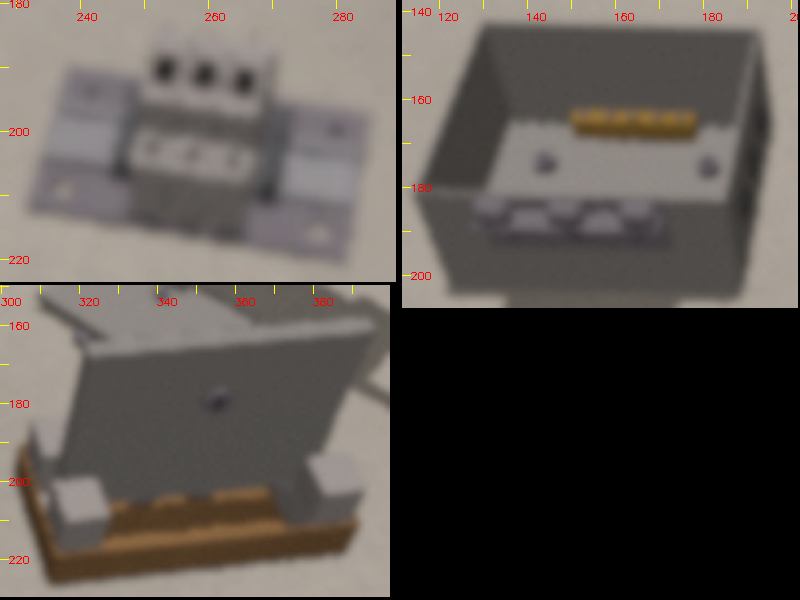

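The crops show three things:
- **Chassis:** the peg holes are bright at top px (228.7,199.9) and (272.6,201.6), on the +x edge.
- **Enclosure:** pegs at (344.4,217.1) and (389.1,211.4), knuckles at about (352.6,189.6), (370.9,187.6) and (389.1,185.4).
- **Door:** the top edge runs from (95.1,235.4) to (178.2,211.1), and the lock faces away from the robot.

The candidate choice is confirmed, so I'll compute positions.

Run:
```python
from h import *
np.set_printoptions(precision=4,suppress=True)
a=cv2.imread('pics/top0.png').astype(float);b=cv2.imread('pics/scene0.png').astype(float)
def cen(im,p,r,dark):
    u,v=np.round(p).astype(int);g=im[v-r:v+r+1,u-r:u+r+1].mean(2)
    bg=np.median(g);w=np.clip((bg-g) if dark else (g-bg),0,None);w[w<.3*w.max()]=0
    yy,xx=np.mgrid[v-r:v+r+1,u-r:u+r+1];return np.array([(w*xx).sum(),(w*yy).sum()])/w.sum()
yaw=lambda A,B:np.degrees(np.arctan2(*(A-B)[:2][::-1]))-90
# chassis
ha,hb=cen(a,(228.7,199.9),3,0),cen(a,(272.6,201.6),3,0);print('holes px',ha,hb)
f=lambda X,Y:np.array([228+0,0])
s=lambda X,Y:(228+X/6.4-.42,180+Y/6.4-.42)
sa,sb=s(317,231),s(62,188)   # right in scene=+y
for p,q in((ha,sa),(hb,sb)): print('hole tri',*tri(p,q))
A,B=onz('top',ha,.003),onz('top',hb,.003);print('onz',A,B,np.linalg.norm(A-B),yaw(A,B))
t=lambda X,Y:(218+X/6-.42,185+Y/6-.42)
C=np.array([onz('top',t(*p),.004) for p in((36,58),(367,70),(360,269),(27,255))]);print('plate',C.mean(0),[np.linalg.norm(C[i]-C[i-3]) for i in range(4)],yaw(C[0],C[1]),yaw(C[3],C[2]))
th=np.radians(yaw(A,B));R=np.array([[np.cos(th),-np.sin(th)],[np.sin(th),np.cos(th)]])
print('chassis origin from holes',(A+B)[:2]/2-R@[.03,0])
N=[onz('top',t(*p),.066) for p in((130,104),(256,106),(253,213),(128,213))];print('nose mid',np.mean(N,0))
for d in((147,144),(190,144),(232,147)):print('toggle',onz('top',t(*d),.073))
for d,e in(((147,144),(244,82)),((232,147),(165,70))):print('toggle tri',*tri(t(*d),s(*e)))
# enclosure
e=lambda X,Y:(322+(X-400)/4-.375,178+Y/4-.375); g=lambda X,Y:(112+(X-402)/4.4-.39,138+Y/4.4-.39)
K=[tri(e(*p),g(*q)) for p,q in(((524,48),(642,214)),((597,40),(567,212)),((670,31),(490,210)))]
for k in K:print('knuckle tri',*k)
Z=[onz('top',e(*p),.097) for p in((524,48),(597,40),(670,31))];print('kn onz',*Z,yaw(Z[0],Z[2]),np.linalg.norm(Z[0]-Z[2]))
P=[onz('top',cen(a,e(*p),4,1),.018) for p in((491,158),(669,135),(683,222),(506,247))]
print('pegs',*P,yaw(P[0],P[1]),yaw(P[3],P[2]),np.linalg.norm(P[0]-P[1]),np.linalg.norm(P[0]-P[3]),'mid',np.mean(P,0))
print('scene standoffs',[tri(cen(a,e(*p),4,1),g(*q)) for p,q in(((506,247),(709,166)),((683,222),(544,163)))])
print('hinge->?',Z[1])
# door
d=lambda X,Y:(92+X/3.5-.36,186+(Y-301)/3.5-.36); h=lambda X,Y:(300+X/3.9-.37,150+(Y-285)/3.9-.37)
D=[tri(d(11,475),h(377,324)),tri(d(303,390),h(86,349))]
print('door',*D,yaw(D[0][0],D[1][0]),'mid',(D[0][0]+D[1][0])/2)
D=[onz('top',d(*p),.188) for p in((9,464),(12,487),(303,380),(303,400))];print('door onz',*D,yaw(D[0]+D[1],D[2]+D[3]),np.mean(D,0))
from scipy.spatial.transform import Rotation as Ro
print('tool',Ro.from_rotvec(manip.state()['tool_rot']).as_matrix())
```

```text
holes px [228.8235 199.8676] [272.8299 201.8608]
hole tri [0.5355 0.0885 0.0028] 0.0006587344987036675
hole tri [ 0.5294 -0.0315  0.0027] 0.0014683744340211059
onz [0.5355 0.0882 0.003 ] [ 0.5295 -0.0323  0.003 ] 0.12058907971210413 -2.8599394245533603
plate [0.5029 0.0289 0.004 ] [np.float64(0.1511394748976847), np.float64(0.09021162132543141), np.float64(0.151132409575253), np.float64(0.08969545236873602)] -2.3657988405434054 -2.5614806365283016
chassis origin from holes [0.5026 0.0295]
nose mid [0.5029 0.0286 0.066 ]
toggle [0.5091 0.0474 0.073 ]
toggle [0.509 0.029 0.073]
toggle [0.5077 0.0111 0.073 ]
toggle tri [0.5092 0.0482 0.0689] 0.0011381354350165239
toggle tri [0.5077 0.0121 0.0687] 0.0018075792209510712
knuckle tri [ 0.554  -0.2286  0.0939] 0.005424883683804393
knuckle tri [ 0.5591 -0.2752  0.0928] 0.0037000759841416724
knuckle tri [ 0.5649 -0.3222  0.0924] 0.0009201861667177036
kn onz [ 0.5545 -0.2306  0.097 ] [ 0.5592 -0.276   0.097 ] [ 0.5646 -0.3214  0.097 ] 6.380008783127579 0.09130967412690115
pegs [ 0.4866 -0.2235  0.018 ] [ 0.5022 -0.3407  0.018 ] [ 0.4441 -0.3476  0.018 ] [ 0.4274 -0.2292  0.018 ] 7.582714980771243 8.021262079881481 0.11826054819196165 0.059408490160242224 mid [ 0.4651 -0.2853  0.018 ]
scene standoffs [(array([ 0.4271, -0.2308,  0.0093]), np.float64(0.00016653220778377)), (array([ 0.4438, -0.3498,  0.0093]), np.float64(0.0008119079452604031))]
hinge->? [ 0.5592 -0.276   0.097 ]
door (array([0.4452, 0.3809, 0.1884]), np.float64(0.003891176215224831)) (array([0.5001, 0.1876, 0.1866]), np.float64(0.0006791996798928727)) 15.861354024654972 mid [0.4726 0.2843 0.1875]
door onz [0.4523 0.3805 0.188 ] [0.4373 0.3781 0.188 ] [0.5066 0.1871 0.188 ] [0.4935 0.1869 0.188 ] 16.03823032964371 [0.4724 0.2832 0.188 ]
tool [[-0.893   0.45   -0.0012]
 [ 0.45    0.893  -0.0016]
 [ 0.0003 -0.0019 -1.    ]]
```

Measurements agree with the text: door top at 0.188 m, hinge at 0.093 m, and sizes within 1 mm. Now I'll approach the chassis.

```bash
python3 -m handwheel '[{"slide":[37,-88,0],"rotation":[0,0,0.08]},{"slide":[52,-123,0],"rotation":[0,0,0.16]},{"slide":[67,-160,0],"rotation":[0,0,0.24]},{"slide":[82,-196,0],"rotation":[0,0,0.32]},{"slide":[98,-233,0],"rotation":[0,0,0.422]},{"slide":[114,-271,0],"rotation":[0,0,0.422]},{"slide":[130,-309,0],"rotation":[0,0,0.422]},{"slide":[146,-347,0],"rotation":[0,0,0.422]},{"slide":[222,-529,0],"rotation":[0,0,0.422]},{"slide":[222,-529,0],"rotation":[0,0,0.422]},{"slide":[222,-529,0],"rotation":[0,0,0.422]},{"slide":[222,-529,0],"rotation":[0,0,0.422]}]' 85
```

```text
clock: 1.1
tcp_pos: [0.4749, 0.0951, 0.2312]
tool_rot: [-0.071, -3.14, -0.0]
force: [0.9, 0.4, -0.4]
opening: 0.991
gripper_force: 0.0
```

```bash
python3 -m handwheel '[{"slide":[28,-66,0],"rotation":[0,0,0]},{"slide":[28,-66,0],"rotation":[0,0,0]},{"slide":[28,-66,-40],"rotation":[0,0,0]},{"slide":[28,-66,-80],"rotation":[0,0,0]},{"slide":[28,-66,-120],"rotation":[0,0,0]},{"slide":[28,-66,-140],"rotation":[0,0,0]},{"slide":[28,-66,-140],"rotation":[0,0,0]},{"slide":[28,-66,-140],"rotation":[0,0,0]}]'
```

```text
clock: 1.77
tcp_pos: [0.502, 0.0312, 0.0904]
tool_rot: [-0.071, -3.138, -0.001]
force: [0.5, 0.1, 0.4]
opening: 1.0
gripper_force: 0.0
```

```bash
python3 -m handwheel '[{"slide":[1,-2,-25],"rotation":[0,0,0]},{"slide":[1,-2,-45],"rotation":[0,0,0]},{"slide":[1,-2,-55],"rotation":[0,0,0]},{"slide":[1,-2,-55],"rotation":[0,0,0]},{"slide":[1,-2,-55],"rotation":[0,0,0]}]'
python3 -m handwheel '[{"slide":[0,0,0],"rotation":[0,0,0]},{"slide":[0,0,0],"rotation":[0,0,0]},{"slide":[0,0,0],"rotation":[0,0,0]},{"slide":[0,0,0],"rotation":[0,0,0]},{"slide":[0,0,0],"rotation":[0,0,0]},{"slide":[0,0,0],"rotation":[0,0,0]}]' 40
```

```text
clock: 2.18
tcp_pos: [0.5046, 0.0291, 0.0373]
tool_rot: [0.07, 3.139, -0.0]
force: [0.0, -0.7, -0.7]
opening: 0.993
gripper_force: 0.0
clock: 2.68
tcp_pos: [0.5047, 0.0292, 0.0378]
tool_rot: [0.071, 3.138, -0.0]
force: [-0.6, 1.4, 7.2]
opening: 0.612
gripper_force: 65.0
```

```bash
python3 -m handwheel '[{"slide":[0,0,10],"rotation":[0,0,0]},{"slide":[0,0,40],"rotation":[0,0,0]},{"slide":[0,0,80],"rotation":[0,0,0]},{"slide":[0,0,120],"rotation":[0,0,0]},{"slide":[-4,-33,135],"rotation":[0,0,0]},{"slide":[-8,-70,135],"rotation":[0,0,0.03]},{"slide":[-13,-110,135],"rotation":[0,0,0.06]},{"slide":[-18,-150,135],"rotation":[0,0,0.09]},{"slide":[-23,-190,135],"rotation":[0,0,0.12]},{"slide":[-28,-230,135],"rotation":[0,0,0.15]},{"slide":[-33,-270,135],"rotation":[0,0,0.175]},{"slide":[-36,-300,135],"rotation":[0,0,0.175]}]'
python3 -m handwheel '[{"slide":[-2,-16,0],"rotation":[0,0,0]},{"slide":[-2,-16,0],"rotation":[0,0,0]},{"slide":[-2,-16,0],"rotation":[0,0,0]},{"slide":[-2,-16,0],"rotation":[0,0,0]},{"slide":[-2,-16,0],"rotation":[0,0,0]},{"slide":[-2,-16,0],"rotation":[0,0,0]}]'
python3 - <<'E'
from h import *
a=snap('top');b=snap('scene')
cv2.imwrite('pics/t1raw.png',a);cv2.imwrite('pics/s1raw.png',b)
t=np.zeros((600,800,3),np.uint8)
t[:400]=cv2.convertScaleAbs(cv2.resize(a[165:275,310:440],(472,400),interpolation=cv2.INTER_CUBIC),alpha=1.4)[:, :472].repeat(1,1) if 0 else 0
c=cv2.resize(a[165:275,310:430],None,fx=4,fy=4,interpolation=cv2.INTER_CUBIC);t[:440,:480]=cv2.convertScaleAbs(c,alpha=1.4)
c=cv2.resize(b[110:230,100:210],None,fx=2.9,fy=2.9,interpolation=cv2.INTER_CUBIC);t[:c.shape[0],481:481+c.shape[1]]=cv2.convertScaleAbs(c,alpha=1.4)
cv2.imwrite('pics/c3.png',t)
E
```

```text
clock: 3.68
tcp_pos: [0.4665, -0.2738, 0.1716]
tool_rot: [0.203, -3.135, 0.001]
force: [0.5, 0.5, -4.1]
opening: 0.613
gripper_force: 65.8
clock: 4.18
tcp_pos: [0.4657, -0.2851, 0.1712]
tool_rot: [0.207, -3.134, -0.002]
force: [0.7, 0.0, -4.4]
opening: 0.614
gripper_force: 65.8
```

View pics/c3.png

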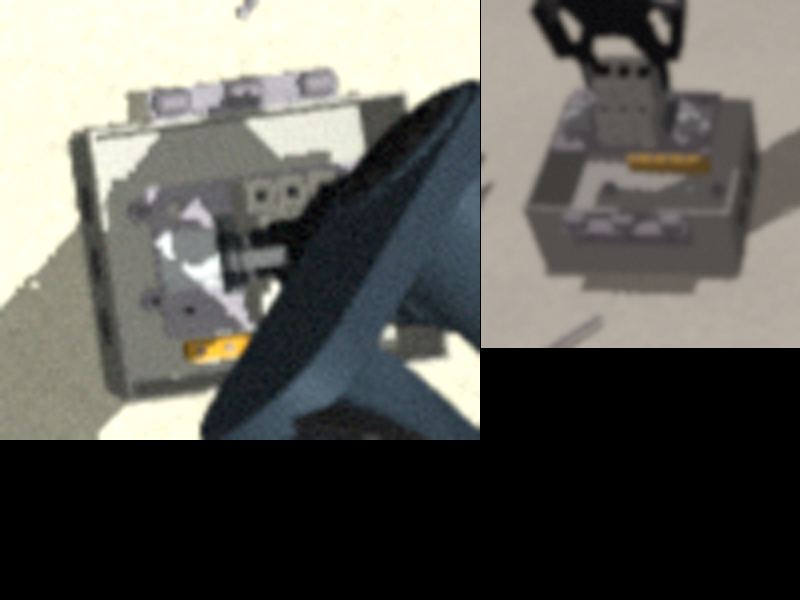

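The plate's hole A is visible above the peg A region at about top px (347.6,212.9), and the held plate is parallel to the box. I'll compute the residual offset, checking against the box rim corners.

Run:
```python
from h import *
np.set_printoptions(precision=4,suppress=True)
e=lambda X,Y:(322+(X-400)/4-.375,178+Y/4-.375)
C=np.array([onz('top',e(*p),.095) for p in((426,80),(757,41),(798,305),(482,348))])
print(C,'sizes',[round(np.linalg.norm(C[i]-C[i-1]),4) for i in range(4)],'mid',C.mean(0))
yaw=lambda A,B:np.degrees(np.arctan2(*(A-B)[:2][::-1]))-90
print(yaw(C[0],C[1]),yaw(C[3],C[2]),yaw(C[0],C[3])+90,yaw(C[1],C[2])+90)
z=manip.state()['tcp_pos'][2]-.0378
print('held hole a',onz('top',(347.6,212.9),z+.003))
th=np.radians(7.4);R=np.array([[np.cos(th),-np.sin(th)],[np.sin(th),np.cos(th)]])
o=manip.state()['tcp_pos'][:2]+R@[-.002,-.0003]
print('expected hole a',o+R@[.03,.06],'origin',o,'peg a from seat',np.array([.4645,-.287])+R@[.03,.06])
s=lambda X,Y:(100+(X-481)/2.9-.33,110+Y/2.9-.33)
print('scene expected holes px crop',[((proj('scene',[*(o+R@[.03,k]),z+.002])+.33-[100,110])*2.9+[481,0]) for k in(.06,-.06)])
a=cv2.imread('pics/top0.png').astype(float)
```

```text
[[ 0.5349 -0.1696  0.095 ]
 [ 0.5582 -0.3756  0.095 ]
 [ 0.3951 -0.3952  0.095 ]
 [ 0.3691 -0.2012  0.095 ]] sizes [np.float64(0.1688), np.float64(0.2073), np.float64(0.1643), np.float64(0.1957)] mid [ 0.4643 -0.2854  0.095 ]
6.47062392942513 7.645717083979022 10.793345486975596 6.86964377851389
held hole a [ 0.4956 -0.2094  0.1366]
expected hole a [ 0.486  -0.2228] origin [ 0.464  -0.2862] peg a from seat [ 0.4865 -0.2236]
scene expected holes px crop [array([691.4808, 142.8402]), array([567.9773, 139.6218])]
```

The corner seen there is the plate's corner, not the hole. Chassis and seat agree to within about 1 mm by several routes, so I'll lower it.

```bash
python3 -m handwheel '[{"slide":[0,-1,-30],"rotation":[0,0,0]},{"slide":[0,-1,-60],"rotation":[0,0,0]},{"slide":[0,-1,-85],"rotation":[0,0,0]},{"slide":[0,-1,-100],"rotation":[0,0,0]},{"slide":[0,-1,-105],"rotation":[0,0,0]},{"slide":[0,-1,-105],"rotation":[0,0,0]},{"slide":[0,-1,-105],"rotation":[0,0,0]}]'
python3 -m handwheel '[{"slide":[0,0,-1.5],"rotation":[0,0,0]},{"slide":[0,0,-3],"rotation":[0,0,0]},{"slide":[0,0,-4],"rotation":[0,0,0]},{"slide":[0,0,-4],"rotation":[0,0,0]}]'
```

```text
clock: 4.87
tcp_pos: [0.4664, -0.2881, 0.0668]
tool_rot: [-0.205, 3.134, -0.001]
force: [-0.1, -0.0, -4.0]
opening: 0.619
gripper_force: 65.5
clock: 5.2
tcp_pos: [0.466, -0.2881, 0.0629]
tool_rot: [-0.204, 3.134, -0.001]
force: [0.4, -0.1, -5.3]
opening: 0.612
gripper_force: 65.6
```

```bash
python3 -m handwheel '[{"slide":[0,1.5,0],"rotation":[0,0,0]},{"slide":[0,1.5,-1],"rotation":[0,0,0]},{"slide":[0,1.5,-2],"rotation":[0,0,0]},{"slide":[0,1.5,-3],"rotation":[0,0,0]},{"slide":[0,1.5,-3],"rotation":[0,0,0]}]'
```

```text
clock: 5.62
tcp_pos: [0.466, -0.2867, 0.0592]
tool_rot: [-0.204, 3.135, -0.001]
force: [0.0, -0.3, -4.4]
opening: 0.617
gripper_force: 65.7
```

```bash
python3 -m handwheel '[{"slide":[0,0,-1],"rotation":[0,0,0]},{"slide":[0,0,-2],"rotation":[0,0,0]},{"slide":[0,0,-3],"rotation":[0,0,0]},{"slide":[0,0,-3],"rotation":[0,0,0]}]'
python3 -m handwheel '[{"slide":[0,0,-1],"rotation":[0,0,0]},{"slide":[0,0,-2],"rotation":[0,0,0]},{"slide":[0,0,-2.5],"rotation":[0,0,0]},{"slide":[0,0,-2.5],"rotation":[0,0,0]}]'
```

```text
clock: 5.95
tcp_pos: [0.4661, -0.287, 0.0562]
tool_rot: [-0.204, 3.134, -0.002]
force: [-0.8, -2.1, -5.0]
opening: 0.613
gripper_force: 65.8
clock: 6.28
tcp_pos: [0.4661, -0.2869, 0.0539]
tool_rot: [-0.204, 3.134, -0.002]
force: [-0.0, -2.2, -4.0]
opening: 0.617
gripper_force: 65.9
```

```bash
python3 -m handwheel '[{"slide":[0,0.3,-1],"rotation":[0,0,0]},{"slide":[0,0.3,-2],"rotation":[0,0,0]},{"slide":[0,0.3,-2],"rotation":[0,0,0]}]'
python3 -m handwheel '[{"slide":[0,0,-0.7],"rotation":[0,0,0]},{"slide":[0,0,-1.4],"rotation":[0,0,0]},{"slide":[0,0,-1.4],"rotation":[0,0,0]}]'
```

```text
clock: 6.53
tcp_pos: [0.4663, -0.2869, 0.052]
tool_rot: [-0.204, 3.134, -0.003]
force: [-0.1, -4.6, -2.6]
opening: 0.612
gripper_force: 66.0
clock: 6.78
tcp_pos: [0.4662, -0.2869, 0.0509]
tool_rot: [-0.204, 3.134, -0.002]
force: [0.2, -5.2, 0.3]
opening: 0.617
gripper_force: 66.3
```

```bash
python3 -m handwheel '[{"slide":[0,-0.8,0],"rotation":[0,0,0]},{"slide":[0,-0.8,-0.6],"rotation":[0,0,0]},{"slide":[0,-0.8,-0.6],"rotation":[0,0,0]}]'
python3 -m handwheel '[{"slide":[0,0,-0.6],"rotation":[0,0,0]},{"slide":[0,0,-0.6],"rotation":[0,0,0]}]'
```

```text
clock: 7.03
tcp_pos: [0.4662, -0.287, 0.0508]
tool_rot: [-0.204, 3.134, -0.001]
force: [-0.8, -2.9, 5.9]
opening: 0.615
gripper_force: 67.0
clock: 7.2
tcp_pos: [0.4662, -0.287, 0.0508]
tool_rot: [-0.204, 3.134, -0.001]
force: [-0.3, -1.9, 10.7]
opening: 0.613
gripper_force: 67.6
```

The chassis stopped at the predicted height (underside at 0.013 m) with about 15 N of contact, so it's home. Releasing and rising.

```bash
python3 -m handwheel '[{"slide":[0,0,0.5],"rotation":[0,0,0]},{"slide":[0,0,0.5],"rotation":[0,0,0]},{"slide":[0,0,0.5],"rotation":[0,0,0]},{"slide":[0,0,0.5],"rotation":[0,0,0]},{"slide":[0,0,0.5],"rotation":[0,0,0]}]' 85
python3 -m handwheel '[{"slide":[0,0,15],"rotation":[0,0,0]},{"slide":[0,0,50],"rotation":[0,0,0]},{"slide":[0,0,90],"rotation":[0,0,0]},{"slide":[0,0,130],"rotation":[0,0,0]},{"slide":[0,30,165],"rotation":[0,0,0]},{"slide":[0,60,190],"rotation":[0,0,0]},{"slide":[0,100,190],"rotation":[0,0,0]},{"slide":[0,140,190],"rotation":[0,0,0]},{"slide":[0,180,190],"rotation":[0,0,0]},{"slide":[0,220,190],"rotation":[0,0,0]},{"slide":[0,260,190],"rotation":[0,0,0]},{"slide":[0,290,190],"rotation":[0,0,0]}]'
python3 - <<'E'
from h import *
np.set_printoptions(precision=4,suppress=True)
a=snap('top','t2.png');b=snap('scene','s2.png')
t=np.zeros((600,800,3),np.uint8)
def put(im,x,y,w,h,s,X,Y):
    c=cv2.convertScaleAbs(cv2.resize(im[y:y+h,x:x+w],None,fx=s,fy=s,interpolation=cv2.INTER_CUBIC),alpha=1.4);t[Y:Y+c.shape[0],X:X+c.shape[1]]=c
put(a,322,178,100,90,5,0,0);put(b,105,130,100,80,3,500,0)
cv2.imwrite('pics/c4.png',t[:450])
E
```

```text
clock: 7.62
tcp_pos: [0.4654, -0.2861, 0.0493]
tool_rot: [0.205, -3.134, -0.002]
force: [0.6, 0.8, -0.5]
opening: 0.995
gripper_force: 0.0
clock: 8.62
tcp_pos: [0.4644, 0.0062, 0.2395]
tool_rot: [0.206, -3.133, -0.002]
force: [-0.7, -0.8, 0.5]
opening: 0.995
gripper_force: 0.0
```

View pics/c4.png

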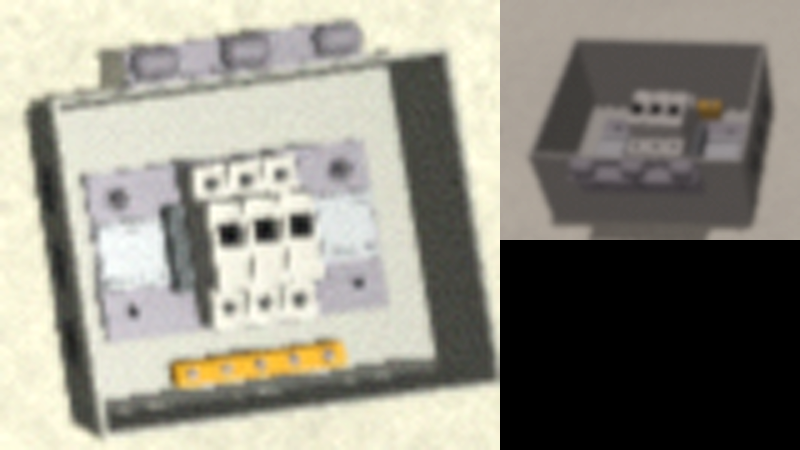

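The chassis is fully seated with both pegs showing in its holes, at crop (118,197) and (342,168). Its pose in the robot frame puts the hinge middle at (0.559,-0.2755), which matches vision. Next, the door.

```bash
python3 -m handwheel '[{"slide":[0,10,5],"rotation":[0,0,-0.118]},{"slide":[1,35,5],"rotation":[0,0,-0.236]},{"slide":[2,60,5],"rotation":[0,0,-0.354]},{"slide":[3,90,5],"rotation":[0,0,-0.472]},{"slide":[4,120,5],"rotation":[0,0,-0.59]},{"slide":[5,150,5],"rotation":[0,0,-0.708]},{"slide":[6,180,5],"rotation":[0,0,-0.826]},{"slide":[7,210,5],"rotation":[0,0,-0.944]},{"slide":[8,240,5],"rotation":[0,0,-1.062]},{"slide":[8,265,5],"rotation":[0,0,-1.18]},{"slide":[8,278,5],"rotation":[0,0,-1.3]},{"slide":[8,278,5],"rotation":[0,0,-1.424]}]' 60
python3 -m handwheel '[{"slide":[0,0,-15],"rotation":[0,0,0]},{"slide":[0,0,-15],"rotation":[0,0,0]},{"slide":[0,0,-15],"rotation":[0,0,0]}]'
python3 - <<'E'
from h import *
a=snap('top','t3.png');b=snap('scene','s3.png');print(manip.state()['tcp_pos'],manip.state()['q'])
t=np.zeros((600,800,3),np.uint8)
def put(im,x,y,w,h,s,X,Y):
    c=cv2.convertScaleAbs(cv2.resize(im[y:y+h,x:x+w],None,fx=s,fy=s,interpolation=cv2.INTER_CUBIC),alpha=1.4);t[Y:Y+c.shape[0],X:X+c.shape[1]]=c
put(a,82,180,130,90,3.6,0,0);put(b,300,100,100,120,3.3,469,0)
cv2.imwrite('pics/c5.png',t[:400])
E
```

```text
clock: 9.72
tcp_pos: [0.474, 0.2832, 0.2443]
tool_rot: [-1.897, -2.503, -0.001]
force: [-0.9, -0.2, -0.1]
opening: 0.703
gripper_force: 0.0
clock: 9.97
tcp_pos: [0.4733, 0.2803, 0.2288]
tool_rot: [-1.893, -2.505, 0.004]
force: [0.1, -0.4, -0.2]
opening: 0.702
gripper_force: 0.0
[0.47411051 0.28057149 0.2298087 ] [ 3.31526052e-01  4.29877403e-01  1.62128608e+00 -8.75600635e-05
  1.09070551e+00  5.50984736e-02]
```

View pics/c5.png

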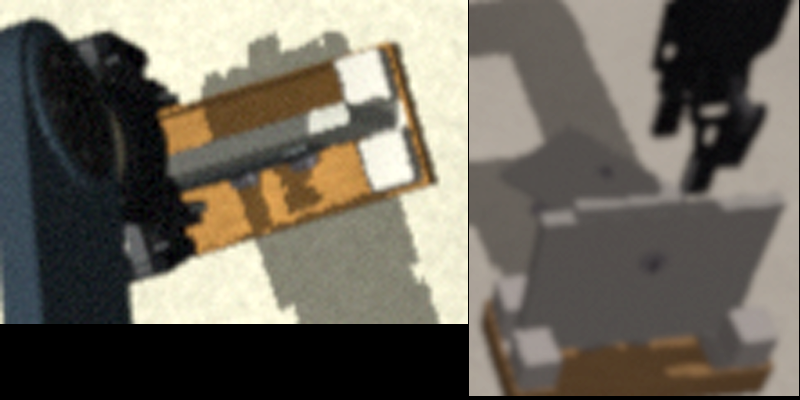

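Run:
```python
from h import *
s=manip.state();X=s['tcp_pos'];th=np.radians(16)
from scipy.spatial.transform import Rotation as Ro
M=Ro.from_rotvec(s['tool_rot']).as_matrix();print(M[:,1],np.degrees(np.arctan2(M[1,1],M[0,1])))
f=lambda p:(proj('scene',p)+.35-[300,100])*3.3+[469,0]
for k in(-.03,0,.03):print(k,f(X+M[:,1]*k),f(X+M[:,1]*k+[0,0,.0135]))
for D in([.4725,.2838,.188],):print('door mid',f(D))
```

```text
[ 9.62025490e-01  2.72959490e-01 -2.71641119e-04] 15.840450538502523
-0.03 [660.33840764 143.5849666 ] [664.57869434 130.12326203]
0 [673.369076   168.96778351] [677.85776276 155.48657911]
0.03 [687.01079994 195.54089333] [691.76688006 182.0533036 ]
door mid [664.11372729 207.92188389]
```

The fingers project as expected, straddling the door's top edge. Descending and gripping.

```bash
python3 -m handwheel '[{"slide":[-1,3,-25],"rotation":[0,0,0]},{"slide":[-1,3,-50],"rotation":[0,0,0]},{"slide":[-1,3,-70],"rotation":[0,0,0]},{"slide":[-1,3,-76],"rotation":[0,0,0]},{"slide":[-1,3,-76],"rotation":[0,0,0]},{"slide":[-1,3,-76],"rotation":[0,0,0]}]'
python3 -m handwheel '[{"slide":[0,0,0],"rotation":[0,0,0]},{"slide":[0,0,0],"rotation":[0,0,0]},{"slide":[0,0,0],"rotation":[0,0,0]},{"slide":[0,0,0],"rotation":[0,0,0]},{"slide":[0,0,0],"rotation":[0,0,0]},{"slide":[0,0,0],"rotation":[0,0,0]}]' 0
```

```text
clock: 10.57
tcp_pos: [0.4735, 0.2841, 0.1544]
tool_rot: [1.894, 2.506, 0.001]
force: [0.9, -0.8, 0.1]
opening: 0.703
gripper_force: 0.0
clock: 11.07
tcp_pos: [0.4733, 0.2843, 0.1548]
tool_rot: [1.893, 2.506, 0.002]
force: [-0.7, -0.1, 5.6]
opening: 0.154
gripper_force: 59.9
```

```bash
python3 -m handwheel '[{"slide":[0,0,8],"rotation":[0,0,0]},{"slide":[0,0,25],"rotation":[0,0,0]},{"slide":[0,0,50],"rotation":[0,0,0]},{"slide":[0,0,80],"rotation":[0,0,0]},{"slide":[0,0,105],"rotation":[0,0,0]},{"slide":[0,0,120],"rotation":[0,0,0]},{"slide":[1,-10,125],"rotation":[0,0,0]},{"slide":[5,-30,125],"rotation":[0,0,-0.01]},{"slide":[10,-60,125],"rotation":[0,0,-0.02]},{"slide":[16,-95,125],"rotation":[0,0,-0.03]},{"slide":[22,-130,125],"rotation":[0,0,-0.04]},{"slide":[28,-165,125],"rotation":[0,0,-0.05]}]'
python3 -m handwheel '[{"slide":[6,-35,0],"rotation":[0,0,-0.012]},{"slide":[12,-70,0],"rotation":[0,0,-0.024]},{"slide":[18,-105,0],"rotation":[0,0,-0.036]},{"slide":[24,-140,0],"rotation":[0,0,-0.048]},{"slide":[30,-175,0],"rotation":[0,0,-0.06]},{"slide":[36,-210,0],"rotation":[0,0,-0.072]},{"slide":[42,-245,0],"rotation":[0,0,-0.084]},{"slide":[48,-280,0],"rotation":[0,0,-0.09]},{"slide":[54,-310,0],"rotation":[0,0,-0.1]},{"slide":[60,-340,0],"rotation":[0,0,-0.1]},{"slide":[64,-365,0],"rotation":[0,0,-0.1]},{"slide":[66,-385,0],"rotation":[0,0,-0.1]}]'
python3 -m handwheel '[{"slide":[0,-4,0],"rotation":[0,0,0]},{"slide":[0,-8,0],"rotation":[0,0,0]},{"slide":[0,-8,0],"rotation":[0,0,0]},{"slide":[0,-8,0],"rotation":[0,0,0]}]'
```

```text
clock: 12.07
tcp_pos: [0.4991, 0.1171, 0.2771]
tool_rot: [-1.953, -2.457, 0.005]
force: [0.4, 0.0, -3.8]
opening: 0.157
gripper_force: 58.9
clock: 13.07
tcp_pos: [0.5654, -0.2685, 0.2764]
tool_rot: [-2.076, -2.354, 0.002]
force: [0.8, 0.3, -3.9]
opening: 0.15
gripper_force: 58.8
clock: 13.4
tcp_pos: [0.5658, -0.2728, 0.2777]
tool_rot: [-2.074, -2.356, -0.0]
force: [-0.2, 0.4, -4.9]
opening: 0.153
gripper_force: 58.8
```

Run:
```python
from h import *
a=snap('top','t4.png');b=snap('scene','s4.png')
t=np.zeros((600,800,3),np.uint8)
def put(im,x,y,w,h,s,X,Y):
    c=cv2.convertScaleAbs(cv2.resize(im[y:y+h,x:x+w],None,fx=s,fy=s,interpolation=cv2.INTER_CUBIC),alpha=1.5);t[Y:Y+c.shape[0],X:X+c.shape[1]]=c
put(b,90,90,120,120,5,0,0);put(a,320,140,100,120,2,600,0);
cv2.imwrite('pics/c6.png',t)
th=np.radians(7.3);R=np.array([[np.cos(th),-np.sin(th),0],[np.sin(th),np.cos(th),0],[0,0,1]])
T=manip.state()['tcp_pos'];o=T-R@[.009,.0003,.1378];print('door origin',o)
f=lambda p:(proj('scene',p)+.4-[90,90])*5
for n,p in dict(tl=[9,-100,171],tr=[9,100,171],lock=[21,0,118],bl=[16,-100,11],br=[16,100,11],ka=[0,23,0],kb=[0,-23,0]).items():print(n,f(o+R@np.array(p)/1e3).round(1))
h=np.array([.5594,-.2755,.093])
for k in(-46,0,46):print('boxk',k,f(h+R@[0.004,k/1e3,.004]).round(1))
```

```text
door origin [ 0.55746561 -0.27394069  0.14054147]
tl [-19.9 163.7]
tr [414.7 175.7]
lock [217.9 275.1]
bl [ 77.8 419.9]
br [458.3 430.2]
ka [322.2 419.5]
kb [236.5 417.2]
boxk -46 [207.  478.9]
boxk 0 [290.2 481.2]
boxk 46 [373.4 483.5]
```

View pics/c6.png

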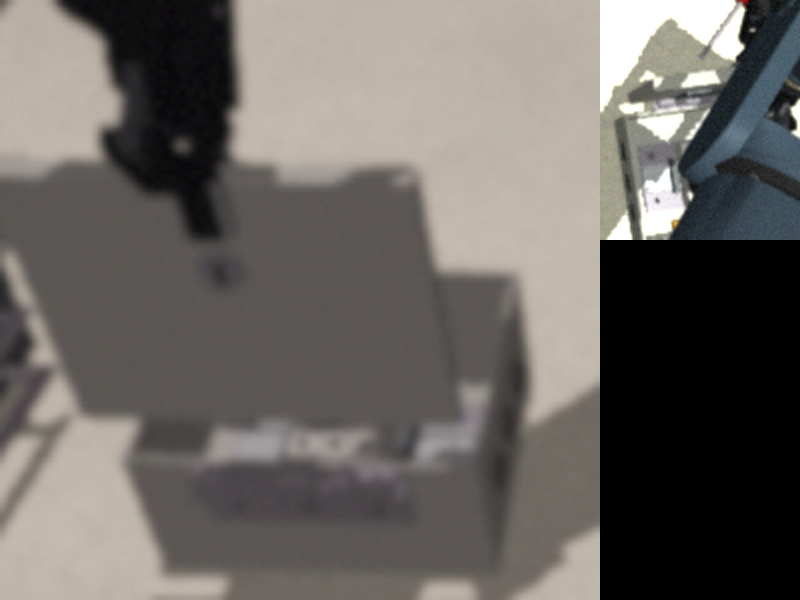

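The door hangs upright above the hinge. Its lock is seen at crop (222,270) against a predicted (218,275), and the bottom corners match within about 2 px, so the pose model holds. I'll lower it 3 mm outward of the axis, then feel for the ledge.

```bash
python3 -m handwheel '[{"slide":[3,-1,0],"rotation":[0,0,0]},{"slide":[5,-2,-8],"rotation":[0,0,0]},{"slide":[5,-2,-18],"rotation":[0,0,0]},{"slide":[5,-2,-26],"rotation":[0,0,0]},{"slide":[5,-2,-28],"rotation":[0,0,0]},{"slide":[5,-2,-28],"rotation":[0,0,0]},{"slide":[5,-2,-28],"rotation":[0,0,0]}]'
python3 -m handwheel '[{"slide":[0,0,-1.5],"rotation":[0,0,0]},{"slide":[0,0,-3],"rotation":[0,0,0]},{"slide":[0,0,-4],"rotation":[0,0,0]},{"slide":[0,0,-4],"rotation":[0,0,0]}]'
python3 -c "
from rig import manip;s=manip.state();print(s['tcp_pos'],s['torque'])"
```

```text
clock: 14.08
tcp_pos: [0.5717, -0.2758, 0.2502]
tool_rot: [-2.075, -2.357, 0.0]
force: [1.3, -0.5, -5.1]
opening: 0.156
gripper_force: 58.7
clock: 14.42
tcp_pos: [0.5717, -0.2759, 0.2466]
tool_rot: [-2.076, -2.358, 0.0]
force: [0.2, -0.5, -4.8]
opening: 0.153
gripper_force: 58.7
[ 0.57169149 -0.27585247  0.24664535] [-0.06305885 -0.00908543  0.05923984]
```

```bash
python3 -m handwheel '[{"slide":[0,2,0],"rotation":[0,0,0]},{"slide":[0,2,-1.5],"rotation":[0,0,0]},{"slide":[0,2,-3],"rotation":[0,0,0]},{"slide":[0,2,-4],"rotation":[0,0,0]},{"slide":[0,2,-4],"rotation":[0,0,0]}]'
python3 -m handwheel '[{"slide":[0,0,-1.5],"rotation":[0,0,0]},{"slide":[0,0,-3],"rotation":[0,0,0]},{"slide":[0,0,-3],"rotation":[0,0,0]}]'
python3 -c "
from rig import manip;s=manip.state();print(s['tcp_pos'],s['torque'])"
```

```text
clock: 14.83
tcp_pos: [0.5716, -0.2737, 0.2423]
tool_rot: [-2.075, -2.357, 0.0]
force: [-0.6, -0.2, -3.9]
opening: 0.161
gripper_force: 58.8
clock: 15.08
tcp_pos: [0.5716, -0.2738, 0.2393]
tool_rot: [-2.076, -2.357, 0.0]
force: [0.0, 0.1, -5.4]
opening: 0.158
gripper_force: 58.8
[ 0.57158747 -0.27378952  0.23928122] [-0.01046265  0.04821948  0.04541097]
```

```bash
python3 -m handwheel '[{"slide":[0,0,-1.5],"rotation":[0,0,0]},{"slide":[0,0,-3],"rotation":[0,0,0]},{"slide":[0,0,-3],"rotation":[0,0,0]}]'
python3 -m handwheel '[{"slide":[0,0,-1],"rotation":[0,0,0]},{"slide":[0,0,-2],"rotation":[0,0,0]},{"slide":[0,0,-2],"rotation":[0,0,0]}]'
python3 -c "
from rig import manip;s=manip.state();print(s['tcp_pos'],s['torque'])"
```

```text
clock: 15.33
tcp_pos: [0.5716, -0.2738, 0.2363]
tool_rot: [-2.076, -2.357, 0.0]
force: [0.4, 0.0, -4.2]
opening: 0.158
gripper_force: 58.8
clock: 15.58
tcp_pos: [0.5717, -0.2738, 0.2345]
tool_rot: [-2.076, -2.358, 0.0]
force: [0.5, 0.1, -5.4]
opening: 0.152
gripper_force: 58.8
[ 0.5716858  -0.27380548  0.2344665 ] [ 0.00983493 -0.00981607 -0.00733677]
```

```bash
python3 -m handwheel '[{"slide":[0,0,-1],"rotation":[0,0,0]},{"slide":[0,0,-2],"rotation":[0,0,0]},{"slide":[0,0,-2],"rotation":[0,0,0]}]'
python3 -m handwheel '[{"slide":[0,0,-0.7],"rotation":[0,0,0]},{"slide":[0,0,-1.4],"rotation":[0,0,0]},{"slide":[0,0,-1.4],"rotation":[0,0,0]}]'
python3 -c "
from rig import manip;s=manip.state();print(s['tcp_pos'],s['torque'])"
```

```text
clock: 15.83
tcp_pos: [0.5717, -0.2738, 0.2324]
tool_rot: [-2.076, -2.358, 0.0]
force: [-1.0, -0.5, -5.0]
opening: 0.158
gripper_force: 58.8
clock: 16.08
tcp_pos: [0.5717, -0.2738, 0.2311]
tool_rot: [-2.076, -2.358, 0.0]
force: [0.5, 1.1, -4.1]
opening: 0.158
gripper_force: 58.8
[ 0.57171332 -0.27384377  0.23113407] [ 0.03145988 -0.01180554 -0.00573617]
```

```bash
python3 -m handwheel '[{"slide":[0,0,-0.6],"rotation":[0,0,0]},{"slide":[0,0,-1],"rotation":[0,0,0]},{"slide":[0,0,-1],"rotation":[0,0,0]}]'
python3 -m handwheel '[{"slide":[0,0,-0.5],"rotation":[0,0,0]},{"slide":[0,0,-1],"rotation":[0,0,0]},{"slide":[0,0,-1],"rotation":[0,0,0]}]'
python3 -c "
from rig import manip;s=manip.state();print(s['tcp_pos'],s['torque'])"
```

```text
clock: 16.33
tcp_pos: [0.5719, -0.2739, 0.2308]
tool_rot: [2.076, 2.358, 0.0]
force: [0.6, 0.6, -1.9]
opening: 0.159
gripper_force: 59.3
clock: 16.58
tcp_pos: [0.5721, -0.274, 0.2307]
tool_rot: [2.075, 2.357, 0.0]
force: [-1.4, 0.9, 5.1]
opening: 0.157
gripper_force: 60.2
[ 0.57208083 -0.27401406  0.23069762] [ 0.36488382  0.48843986 -0.04087497]
```

It's on the ledge at exactly the predicted height, with little lateral force, so the knuckles are between the box's. I'll ease off the press and slide inward to the leaf.

```bash
python3 -m handwheel '[{"slide":[0,0,0.9],"rotation":[0,0,0]},{"slide":[-1,-0.1,0.9],"rotation":[0,0,0]},{"slide":[-2,-0.25,0.9],"rotation":[0,0,0]},{"slide":[-2,-0.25,0.9],"rotation":[0,0,0]}]'
python3 -m handwheel '[{"slide":[-0.5,-0.06,0],"rotation":[0,0,0]},{"slide":[-1,-0.12,0],"rotation":[0,0,0]},{"slide":[-1,-0.12,0],"rotation":[0,0,0]}]'
python3 -c "
from rig import manip;s=manip.state();print(s['tcp_pos'],s['torque'])"
```

```text
clock: 16.92
tcp_pos: [0.5709, -0.2743, 0.2308]
tool_rot: [2.074, 2.355, 0.003]
force: [1.8, 2.0, 2.5]
opening: 0.152
gripper_force: 60.0
clock: 17.17
tcp_pos: [0.5703, -0.2745, 0.2308]
tool_rot: [2.074, 2.355, 0.003]
force: [3.6, 2.5, 3.3]
opening: 0.156
gripper_force: 59.8
[ 0.57026759 -0.274455    0.23082202] [ 0.52588839 -1.13085993  0.01218121]
```

```bash
python3 -m handwheel '[{"slide":[0,0,0.6],"rotation":[0,0,0]},{"slide":[0,0,0.6],"rotation":[0,0,0]},{"slide":[0,0,0.6],"rotation":[0,0,0]}]'
python3 -m handwheel '[{"slide":[0,0,0.5],"rotation":[0,0,0]},{"slide":[0,0,0.5],"rotation":[0,0,0]},{"slide":[0,0,0.5],"rotation":[0,0,0]}]'
python3 -c "
from rig import manip;s=manip.state();print(s['tcp_pos'],s['torque'])"
```

```text
clock: 17.42
tcp_pos: [0.569, -0.2746, 0.2308]
tool_rot: [2.075, 2.357, -0.0]
force: [3.5, 1.5, 1.7]
opening: 0.15
gripper_force: 59.7
clock: 17.67
tcp_pos: [0.5683, -0.2744, 0.2308]
tool_rot: [-2.075, -2.357, 0.002]
force: [2.0, -0.3, -0.8]
opening: 0.151
gripper_force: 59.4
[ 0.56827095 -0.27443119  0.23078942] [-0.10373104 -0.58190402 -0.05085209]
```

```bash
python3 -m handwheel '[{"slide":[-0.6,-0.08,0],"rotation":[0,0,0]},{"slide":[-0.6,-0.08,0],"rotation":[0,0,0]},{"slide":[-0.6,-0.08,0],"rotation":[0,0,0]}]'
python3 -m handwheel '[{"slide":[-0.6,-0.08,0],"rotation":[0,0,0]},{"slide":[-0.6,-0.08,0],"rotation":[0,0,0]},{"slide":[-0.6,-0.08,0],"rotation":[0,0,0]}]'
python3 -c "
from rig import manip;s=manip.state();print(s['tcp_pos'],s['torque'])"
```

```text
clock: 17.92
tcp_pos: [0.5679, -0.2744, 0.2308]
tool_rot: [-2.076, -2.357, 0.001]
force: [2.4, -0.2, -2.2]
opening: 0.156
gripper_force: 59.2
clock: 18.17
tcp_pos: [0.5676, -0.2744, 0.2309]
tool_rot: [-2.076, -2.358, -0.0]
force: [3.5, -0.1, -4.3]
opening: 0.154
gripper_force: 58.9
[ 0.56759018 -0.27443     0.23091975] [-0.23348291 -0.93191455  0.01814899]
```

```bash
python3 -m handwheel '[{"slide":[0,0,-0.5],"rotation":[0,0,0]},{"slide":[0,0,-0.5],"rotation":[0,0,0]},{"slide":[0,0,-0.5],"rotation":[0,0,0]},{"slide":[0,0,-0.5],"rotation":[0,0,0]}]'
python3 - <<'E'
from h import *
s=manip.state();print(s['tcp_pos'],s['torque'])
a=snap('top','t5.png');b=snap('scene','s5.png')
t=np.zeros((600,800,3),np.uint8)
def put(im,x,y,w,h,s,X,Y):
    c=cv2.convertScaleAbs(cv2.resize(im[y:y+h,x:x+w],None,fx=s,fy=s,interpolation=cv2.INTER_CUBIC),alpha=1.7);t[Y:Y+c.shape[0],X:X+c.shape[1]]=c
put(b,90,100,110,110,5,0,0);put(a,322,160,100,110,2.4,555,0);put(b,0,60,512,320,.45,555,300)
cv2.imwrite('pics/c7.png',t)
th=np.radians(7.3);R=np.array([[np.cos(th),-np.sin(th),0],[np.sin(th),np.cos(th),0],[0,0,1]])
o=s['tcp_pos']-R@[.009,.0003,.1378];print('door origin',o)
f=lambda p:(proj('scene',p)+.4-[90,100])*5
for n,p in dict(tl=[9,-100,171],tr=[9,100,171],lock=[21,0,118],bl=[16,-100,11],br=[16,100,11],ka=[8,23,0],kb=[8,-23,0],b0=[8,0,0],b1=[8,57,0],b2=[8,-57,0]).items():print(n,f(o+R@np.array(p)/1e3).round(1))
E
```

```text
clock: 18.5
tcp_pos: [0.5677, -0.2744, 0.2309]
tool_rot: [2.076, 2.358, 0.0]
force: [2.1, -1.7, -3.3]
opening: 0.154
gripper_force: 59.1
[ 0.56767559 -0.27442573  0.23087829] [-0.14602641 -0.90277447 -0.03787763]
door origin [ 0.55878666 -0.27586688  0.09307829]
tl [  8.3 195.6]
tr [424.9 207. ]
lock [235.6 299.5]
bl [ 99.  432.6]
br [465.7 442.6]
ka [331.4 441.6]
kb [248.2 439.3]
b0 [289.8 440.4]
b1 [392.8 443.2]
b2 [186.7 437.6]
```

View pics/c7.png

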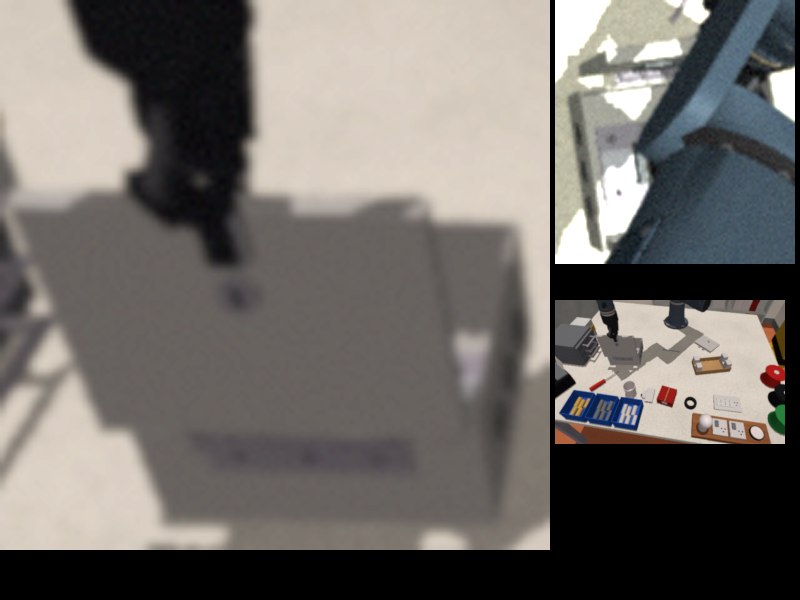

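The door sits low between the box knuckles, lock outward at crop (238,292), and nothing else has moved. The door appears about 6 crop px above prediction, so I'll check whether the box shows the same camera bias.

```bash
python3 - <<'E'
from h import *
th=np.radians(7.3);R=np.array([[np.cos(th),-np.sin(th),0],[np.sin(th),np.cos(th),0],[0,0,1]])
o=np.array([.4642,-.2876,0])
f=lambda p:(proj('scene',o+R@np.array(p)/1e3)+.4-[90,100])*5
for n,p in dict(bl=[85,-100,0],br=[85,100,0],backr=[-85,100,95],frontr=[85,100,95],frontl=[85,-100,95]).items():print(n,f(p).round(1))
E
python3 -m handwheel '[{"slide":[-0.1,0.8,0],"rotation":[0,0,0]},{"slide":[-0.1,0.8,0],"rotation":[0,0,0]},{"slide":[-0.1,0.8,0],"rotation":[0,0,0]}]'
python3 -m handwheel '[{"slide":[0.1,-0.8,0],"rotation":[0,0,0]},{"slide":[0.2,-1.6,0],"rotation":[0,0,0]},{"slide":[0.2,-1.6,0],"rotation":[0,0,0]},{"slide":[0.2,-1.6,0],"rotation":[0,0,0]}]'
```

```text
bl [162.2 518.3]
br [495.5 527.3]
backr [516.8 221.3]
frontr [475.8 418.9]
frontl [118.3 409.2]
clock: 18.85
tcp_pos: [0.5676, -0.274, 0.2309]
tool_rot: [2.075, 2.357, -0.001]
force: [2.8, -1.4, -2.0]
opening: 0.153
gripper_force: 59.1
clock: 19.18
tcp_pos: [0.5677, -0.2748, 0.2308]
tool_rot: [-2.076, -2.357, -0.001]
force: [2.9, 0.2, -2.5]
opening: 0.159
gripper_force: 59.2
```

```bash
python3 -m handwheel '[{"slide":[0.1,-0.8,-0.5],"rotation":[0,0,0]},{"slide":[0.1,-0.8,-0.5],"rotation":[0,0,0]},{"slide":[0.1,-0.8,-0.5],"rotation":[0,0,0]}]'
python3 -m handwheel '[{"slide":[0.1,-0.8,0],"rotation":[0,0,0]},{"slide":[0.1,-0.8,0],"rotation":[0,0,0]},{"slide":[0.1,-0.8,0],"rotation":[0,0,0]}]'
python3 -m handwheel '[{"slide":[-0.2,1.6,0],"rotation":[0,0,0]},{"slide":[-0.4,3.2,0],"rotation":[0,0,0]},{"slide":[-0.4,3.2,0],"rotation":[0,0,0]},{"slide":[-0.4,3.2,0],"rotation":[0,0,0]}]'
```

```text
clock: 19.43
tcp_pos: [0.5678, -0.2753, 0.2308]
tool_rot: [-2.075, -2.357, -0.002]
force: [1.9, 3.1, 3.6]
opening: 0.155
gripper_force: 59.9
clock: 19.68
tcp_pos: [0.5679, -0.2759, 0.2308]
tool_rot: [-2.075, -2.357, -0.002]
force: [2.2, 3.7, 5.0]
opening: 0.156
gripper_force: 60.3
clock: 20.02
tcp_pos: [0.5678, -0.2744, 0.2307]
tool_rot: [2.075, 2.357, -0.001]
force: [2.5, 0.9, 4.3]
opening: 0.153
gripper_force: 60.2
```

The height stays at 0.2308 under load while y slides about 2 mm, so the door rests on the flat ledge, not on chamfers. Next I'll unload and confirm leaf contact in x.

```bash
python3 -m handwheel '[{"slide":[0,-0.3,0.6],"rotation":[0,0,0]},{"slide":[0,-0.3,0.6],"rotation":[0,0,0]},{"slide":[0,-0.3,0.6],"rotation":[0,0,0]}]'
python3 -m handwheel '[{"slide":[-0.8,-0.1,0],"rotation":[0,0,0]},{"slide":[-0.8,-0.1,0],"rotation":[0,0,0]},{"slide":[-0.8,-0.1,0],"rotation":[0,0,0]}]'
python3 -m handwheel '[{"slide":[-0.8,-0.1,0],"rotation":[0,0,0]},{"slide":[-0.8,-0.1,0],"rotation":[0,0,0]},{"slide":[-0.8,-0.1,0],"rotation":[0,0,0]}]'
python3 -c "
from rig import manip;s=manip.state();print(s['tcp_pos'],s['torque'])"
```

```text
clock: 20.27
tcp_pos: [0.5677, -0.2745, 0.2308]
tool_rot: [2.076, 2.357, -0.001]
force: [3.1, 0.1, 0.8]
opening: 0.155
gripper_force: 59.9
clock: 20.52
tcp_pos: [0.5672, -0.2744, 0.2309]
tool_rot: [2.075, 2.357, 0.0]
force: [4.6, 0.6, 0.8]
opening: 0.159
gripper_force: 59.5
clock: 20.77
tcp_pos: [0.5667, -0.2745, 0.2309]
tool_rot: [2.075, 2.356, 0.001]
force: [5.0, -0.7, -0.3]
opening: 0.154
gripper_force: 59.4
[ 0.5667128  -0.27445772  0.23088357] [-0.11833261 -1.52508101  0.00500029]
```

Leaf contact is confirmed: Fx rises from TCP x of about 0.568 while the grip only flexes. I'll back off to a light touch and settle.

```bash
python3 -m handwheel '[{"slide":[1.2,0.15,0],"rotation":[0,0,0]},{"slide":[1.2,0.15,0],"rotation":[0,0,0]},{"slide":[1.2,0.15,0],"rotation":[0,0,0]},{"slide":[1.2,0.15,0],"rotation":[0,0,0]},{"slide":[1.2,0.15,0],"rotation":[0,0,0]},{"slide":[1.2,0.15,0],"rotation":[0,0,0]}]'
python3 - <<'E'
from h import *
s=manip.state();print(s['tcp_pos'],s['torque'],s['force'])
a=snap('top','t6.png');b=snap('scene','s6.png')
# door edge angles seen: top-view vs before
c=cv2.convertScaleAbs(cv2.resize(a[165:215,322:422],None,fx=8,fy=8,interpolation=cv2.INTER_CUBIC),alpha=1.4)
cv2.imwrite('pics/c8.png',c)
E
```

```text
clock: 21.27
tcp_pos: [0.5672, -0.2742, 0.2309]
tool_rot: [2.076, 2.357, -0.0]
force: [4.3, -1.8, -0.8]
opening: 0.158
gripper_force: 59.2
[ 0.56720747 -0.27422083  0.23085177] [-0.37711391 -1.42367404  0.00767721] [ 4.3291351  -1.78883819 -0.75574956]
```

View pics/c8.png

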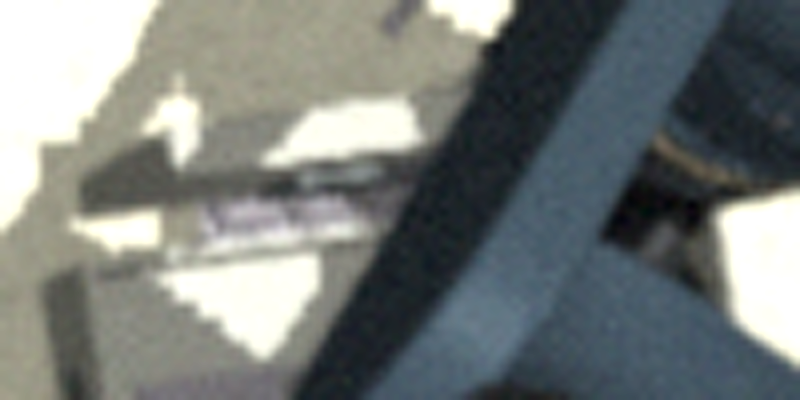

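The door stands over the hinge leaf, its edge parallel to the box wall, at crop (80-450, 150-210). I'll ease the last few newtons of side load.

```bash
python3 -m handwheel '[{"slide":[0.8,-0.3,0],"rotation":[0,0,0]},{"slide":[0.8,-0.3,0],"rotation":[0,0,0]},{"slide":[0.8,-0.3,0],"rotation":[0,0,0]},{"slide":[0.8,-0.3,0],"rotation":[0,0,0]},{"slide":[0.8,-0.3,0],"rotation":[0,0,0]},{"slide":[0.8,-0.3,0],"rotation":[0,0,0]}]'
python3 -c "
from rig import manip;s=manip.state();print(s['torque'],abs(s['joint_velocities']).max())"
```

```text
clock: 21.87
tcp_pos: [0.5676, -0.2742, 0.2308]
tool_rot: [-2.075, -2.358, 0.001]
force: [3.4, -0.2, -1.2]
opening: 0.155
gripper_force: 59.4
[-0.41131107 -1.07159493  0.00787642] 0.0014654577068475999
```

```bash
python3 -c "
from rig import manip;print(manip.sign_off())"
```

```text
the job is handed in; nothing more can be done
None
```

I handed the job in at about 22 s. The chassis is fully seated on both pegs and released. The door is held still and upright, lock side away from the box, its knuckles resting lightly on the ledge (about 3.5 N) and against the leaf (about 3.4 N). Hinge alignment was judged by contact and measured position, since the pin holes themselves couldn't be seen.

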